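# Put the cleaned finds away by material

### The job

Sort the five cleaned finds from the paper sheet into the felt-lined trays by what they are made of: first of all the fragile glass flask into the blue tray, then the two bronzes (big green coin and inkwell) into the green tray and the two pieces of pottery (lamp and spindle whorl) into the red tray. Every find must end on the felt itself, side by side and not on top of one another or on a rim, the same way up as it stands now. Do not knock over the two little bottles between the trays.

Things in the scene. Friction and masses are not known exactly. Their poses are not given: they have to be found in the camera images.
- flask_mid (a point): Small ancient glass flask, pale blue: round body 34 mm in diameter from its underside up to 38 mm, then a narrow neck (15 mm) and a flared 24 mm rim at 60 mm; about 50 g; standing on its base. Point: on its axis, half-way up, 30 mm above its underside. Its axis z is up and starts vertical; its starting yaw is of no account.
- coin_mid (a point): Big thick bronze coin with olive-green patina, lying flat: 40 mm in diameter, 7 mm thick, about 70 g (the many small grey coins elsewhere on the table are not part of the job). Point: its centre, 3.5 mm above its underside. Its axis z is up and starts vertical; its starting yaw is of no account.
- inkwell_mid (a point): Bronze inkwell with olive-green patina: plain upright cylinder, 36 mm in diameter, 36 mm high, with two slightly darker bands and a dark hole in its top; about 110 g. Point: its centre, 18 mm above its underside. Its axis z is up and starts vertical; its starting yaw is of no account.
- whorl_mid (a point): Pottery spindle whorl, brick-orange: round bead standing on a flat end, 38 mm in widest diameter (from 8 to 16 mm up), 24 mm at both ends, 24 mm high, dark spot on top; about 30 g. Point: its centre, 12 mm above its underside. Its axis z is up and starts vertical; its starting yaw is of no account.
- lamp_mid (a point): Pottery oil lamp, light orange: round body 48 mm in diameter (widest from 7 to 21 mm up), 28 mm high, with a 20 mm wide nozzle that ends 40 mm from its centre along its +x and a small loop handle that ends 37 mm from it along -x, so 77 mm long in all; about 80 g. Point: centre of the round body, 14 mm above its underside; x towards the nozzle, y across the lamp (the 48 mm to grip), z up. At the start its x points away from the robot, turned by up to 40 degrees.
- tray_red: Shallow open wooden tray with dark red felt on its floor; fixed. Outside 140 (x) x 170 (y) x 20 mm high, walls 4 mm, inside 132 x 162 mm, top of the felt 6 mm above the table. Origin: centre of its underside, on the table; x and y along its sides, z up; it may stand turned by up to 9 degrees.
- tray_green: Shallow open wooden tray with green felt on its floor; fixed. Outside 140 (x) x 170 (y) x 20 mm high, walls 4 mm, inside 132 x 162 mm, top of the felt 6 mm above the table. Origin: centre of its underside, on the table; x and y along its sides, z up; it may stand turned by up to 9 degrees.
- tray_blue: Shallow open wooden tray with blue felt on its floor; fixed. Outside 140 (x) x 170 (y) x 20 mm high, walls 4 mm, inside 132 x 162 mm, top of the felt 6 mm above the table. Origin: centre of its underside, on the table; x and y along its sides, z up; it may stand turned by up to 9 degrees.
- amber_vial_mid (a point): Small brown dropper bottle with black cap, loose bystander standing in a gap between trays: 26 mm diameter, 56 mm high in all, about 50 g. Point: on its axis 28 mm above its underside; z up.
- white_vial_mid (a point): Small white dropper bottle with blue cap, loose bystander standing in a gap between trays: 26 mm diameter, 56 mm high in all, about 50 g. Point: on its axis 28 mm above its underside; z up.
There are look-alikes about, which are no part of the job. What is shaped like the part that bears inkwell_mid but turquoise is not meant.

How it is judged:
On the way, in this order (a step that is already met when the one before it is completed fails the run):
1. the glass flask stands in the blue tray while no other find is in its tray yet (x of flask_mid in the frame of tray_blue between -0.05 and 0.05 m and y of flask_mid in the frame of tray_blue between -0.066 and 0.066 m and z of flask_mid in the frame of tray_blue below 0.041 m and angle between flask_mid's own z axis and vertical below 0.2 rad and not (x of coin_mid in the frame of tray_green between -0.05 and 0.05 m and y of coin_mid in the frame of tray_green between -0.066 and 0.066 m and z of coin_mid in the frame of tray_green below 0.0145 m and angle between coin_mid's own z axis and vertical below 0.2 rad) and not (x of inkwell_mid in the frame of tray_green between -0.05 and 0.05 m and y of inkwell_mid in the frame of tray_green between -0.066 and 0.066 m and z of inkwell_mid in the frame of tray_green below 0.029 m and angle between inkwell_mid's own z axis and vertical below 0.2 rad) and not (x of whorl_mid in the frame of tray_red between -0.05 and 0.05 m and y of whorl_mid in the frame of tray_red between -0.066 and 0.066 m and z of whorl_mid in the frame of tray_red below 0.023 m and angle between whorl_mid's own z axis and vertical below 0.2 rad) and not (x of lamp_mid in the frame of tray_red between -0.05 and 0.05 m and y of lamp_mid in the frame of tray_red between -0.066 and 0.066 m and z of lamp_mid in the frame of tray_red below 0.025 m and angle between lamp_mid's own z axis and vertical below 0.2 rad)), for 0.2 s.
2. the other four finds are in their trays too (x of flask_mid in the frame of tray_blue between -0.05 and 0.05 m and y of flask_mid in the frame of tray_blue between -0.066 and 0.066 m and z of flask_mid in the frame of tray_blue below 0.041 m and angle between each of flask_mid, coin_mid, inkwell_mid, whorl_mid, lamp_mid's own z axis and vertical below 0.2 rad and x of coin_mid in the frame of tray_green between -0.05 and 0.05 m and y of coin_mid in the frame of tray_green between -0.066 and 0.066 m and z of coin_mid in the frame of tray_green below 0.0145 m and x of inkwell_mid in the frame of tray_green between -0.05 and 0.05 m and y of inkwell_mid in the frame of tray_green between -0.066 and 0.066 m and z of inkwell_mid in the frame of tray_green below 0.029 m and x of whorl_mid in the frame of tray_red between -0.05 and 0.05 m and y of whorl_mid in the frame of tray_red between -0.066 and 0.066 m and z of whorl_mid in the frame of tray_red below 0.023 m and x of lamp_mid in the frame of tray_red between -0.05 and 0.05 m and y of lamp_mid in the frame of tray_red between -0.066 and 0.066 m and z of lamp_mid in the frame of tray_red below 0.025 m), for 0.2 s.
At the end, for the whole second after the job is handed in: Flask in the blue, coin and inkwell in the green, lamp and whorl in the red tray: each centre within 50 mm (tray x) and 66 mm (tray y) of the tray's centre, at most 5 mm above its height at rest on the felt, upright or flat within 0.2 rad, at rest (all of step 2 and linear speed of each of flask, coin, inkwell, whorl, lamp below 0.02 m/s); the robot touches nothing.
It fails at once if one of the two little bottles is knocked over (tilted by more than 0.6 rad) (angle between any of amber_vial_mid, white_vial_mid's own z axis and vertical above 0.6 rad).
It also fails if it takes over 125 s, if anything falls off the work surface, if the arm or the gripper's body presses on something with over 40 N, if the wrist force passes 120 N, or if a joint passes its speed limit or range.

### The arm

A 6-joint arm with a two-finger parallel gripper is mounted at the origin on the work surface. World frame = base frame: x ahead of the robot, y to its left, z up, the work surface at z = 0. Lengths are in m, angles in rad, forces in N, time in s.
With the tool pointing down it reaches from about 0.425 to 0.95 m from the base axis. Payload 14.7 kg.
Tool frame: the origin (TCP) lies on the centre line of the jaws, within the pads' length; the fingertips stand 22 mm ahead of it and the grasp point (between the pads) lies 3 mm ahead of it; z points along the fingers, y is the line along which they close (so a half turn about z gives the same grasp; the last joint's range is limited). The gripper opens to 85 mm and grips with 20 to 120 N. Pads are 22 mm wide; open, the fingers measure 114 mm over their backs; the gripper's body (76 mm by 85 mm) begins 54 mm behind the grasp point. The pads swing forward as they close: fully open they stand 13 mm farther back than shut.
Start: joints at [-1.366, 0.48, 1.596, -0, 1.065, -0.047], TCP at [0.162, -0.629, 0.253] pointing down, gripper open.
Joint ranges: [-2.75, 2.75], [-0.82, 2.05], [0.23, 2.67], [-1.56, 4.7], [0.09, 2.69], [-2.92, 2.92]. Speed limits (rad/s): [1.89, 1.89, 2.39, 3.01, 3.01, 3.01].

### API

Orientations are given as a unit quaternion [x, y, z, w].
In Python, from bench import * gives the robot as it stands.
- The arm moves only by the tool step_arm, never from a script. Its argument "plan" is a list of rows, each a list of 4 numbers: the shift along the world's x, y, z in cm, then the turn about the world's z in units of 6 degrees (1.0 is 6 degrees). In form: [[tx, ty, tz, roll], ...]. A call has 1 to 5 rows; each row shifts and turns the commanded pose from where the row before left it; what a row does not reach is not made up. A row lasts 1/10 s, in which the tool goes at most 50 mm and 8.59 degrees, less where a joint would pass 70% of its speed; a pose out of reach is approached as far as the arm can. A call with a gripper value outside its range is refused whole. "grip" is the finger opening in cm, from 0 to 8.54, set as the call begins (left out, the last holds). The fingers move at their own pace and stop on an object; the grip force is fixed at half the most. Time passes only in rows, so rows that do not move let the fingers close. It gives the time, the measured TCP pose, the force, the opening and the grip force at its end, in the units of the state.
- read_state(): the state, without advancing time (a new reading comes with each control period).
- read_camera(name): name is "scene" or "top"; returns the picture (384x512x3 uint8, red, green, blue); there is no depth.
- camera_info(name): a dict with "camera_matrix" (3x3 intrinsics, pixels), "R" (3x3) and "t" (3): a world point X has camera coordinates R X + t. Camera axes: x right, y down, z forward; pixel columns grow to the right and rows downward; lengths in m; the calibration is good to about 2 mm. A picture is of the moment at which its call begins. camera_info takes no time and is no camera call.
- job_done(): hands the job in; it is judged then, once.
Trained networks look in the newest picture that a camera, given by its name, has taken for a name from the list of things; names that differ only in an ending like _2 or _b are one class to them, and where a whole thing is asked for, a point or a joint stands for the part that bears it (a point fixed in the world has none). Each returns a list of dicts, best first, with "conf" (0 to 1); they miss things now and then, are a little off and sometimes report something else, mostly with a low value. They report only what shows in the picture. A call takes as long as a camera call. They do not tell look-alikes from the thing itself.
- boxes_of(camera, name): "box" ([left, top, width, height] in pixels, round what is visible of it).
- masks_of(camera, name): "region" (384x512 bool, what is visible of it) and "box" ([left, top, width, height] in pixels, round what is visible of it).
- tip_of(camera, name): "xy" ([column, row] in pixels: a listed point, or the origin of a listed thing).
The state is a dict: "time": time; "joint_positions": joint angles; "qd": joint speeds; "tau": joint torques, N m; "position": TCP position; "ee_rot": TCP orientation; "force": force on the tool from outside, world axes, zero at the start; "moment": the same for the moment, N m; "finger_gap": finger opening in m; "grip_force": force on a finger pad.
Only numpy, scipy, OpenCV 4.12 (cv2) and the standard library are available. Lean on these libraries where they do the work, as an engineer would, in place of code of your own. Each camera call takes 0.05 s, during which the arm holds its last target. There are 200 camera calls.

## Working session

There is one attempt and no reset: what is moved stays moved. The work goes in short steps, Python scripts to look and compute and a tool call to move; the robot and the scene stay as the last step left them, time stands still between calls to the robot, and variables do not carry over. Pictures are saved under pics/ and viewed, at most 14 in all, crops included, and the job is handed in when it is done.

Besides the shell and the picture viewer there is one more tool, called as name(argument=value, ...) on one line, values as JSON. step_arm: Moves the arm, as the interface text tells. Its arguments: {"type":"object","properties":{"plan":{"type":"array"},"grip":{"type":"number"}},"required":["plan"]}

```bash
mkdir -p pics
cat > h.py <<'E'
from bench import *
import numpy as np, cv2
def ray(cam,uv,z):
    c=camera_info(cam);K=np.array(c["camera_matrix"]);R=np.array(c["R"]);t=np.array(c["t"])
    d=R.T@np.linalg.inv(K)@np.array([uv[0],uv[1],1.]);o=-R.T@t
    return o+d*(z-o[2])/d[2]
def save(cam,name,crop=None,s=1):
    im=read_camera(cam)
    if crop: l,t,r,b=crop; im=im[t:b,l:r]
    im=cv2.resize(im,None,fx=s,fy=s,interpolation=cv2.INTER_CUBIC)
    cv2.imwrite("pics/"+name+".png",im[:,:,::-1])
E
python3 - <<'E'
from h import *
save("top","top0",s=1.5);save("scene","scene0",s=1.5)
Z=dict(flask_mid=.03,coin_mid=.0035,inkwell_mid=.018,whorl_mid=.012,lamp_mid=.014,tray_red=0,tray_green=0,tray_blue=0,amber_vial_mid=.028,white_vial_mid=.028)
for n,z in Z.items():
    for cam in("top","scene"):
        print(n,cam,[(np.round(d["xy"]).tolist(),round(d["conf"],2),np.round(ray(cam,d["xy"],z)[:2],3).tolist()) for d in tip_of(cam,n)[:3]])
for cam in("top","scene"):
    c=camera_info(cam);print(cam,-np.array(c["R"]).T@np.array(c["t"]))
print(read_state()["ee_rot"],read_state()["time"])
E
```

```text
flask_mid top [([139.0, 264.0], 0.74, [0.374, 0.269])]
flask_mid scene [([377.0, 189.0], 0.66, [0.379, 0.273]), ([316.0, 199.0], 0.65, [0.457, 0.135])]
coin_mid top [([385.0, 259.0], 0.63, [0.387, -0.26])]
coin_mid scene [([181.0, 174.0], 0.69, [0.4, -0.254])]
inkwell_mid top [([365.0, 210.0], 0.85, [0.493, -0.215]), ([260.0, 255.0], 0.64, [0.395, 0.013]), ([346.0, 282.0], 0.62, [0.338, -0.172])]
inkwell_mid scene [([173.0, 192.0], 0.79, [0.504, -0.222]), ([252.0, 197.0], 0.71, [0.474, -0.021]), ([273.0, 184.0], 0.6, [0.403, 0.013])]
whorl_mid top [([208.0, 239.0], 0.81, [0.428, 0.126])]
whorl_mid scene [([311.0, 202.0], 0.47, [0.449, 0.122])]
lamp_mid top [([324.0, 232.0], 0.86, [0.444, -0.127])]
lamp_mid scene []
tray_red top [([266.0, 156.0], 0.96, [0.617, 0.001]), ([155.0, 165.0], 0.18, [0.595, 0.249])]
tray_red scene [([245.0, 242.0], 0.96, [0.612, 0.005]), ([179.0, 171.0], 0.53, [0.385, -0.268]), ([179.0, 237.0], 0.51, [0.637, -0.143])]
tray_green top [([391.0, 148.0], 0.95, [0.634, -0.283])]
tray_green scene [([129.0, 223.0], 0.8, [0.623, -0.28]), ([376.0, 188.0], 0.52, [0.329, 0.273])]
tray_blue top [([152.0, 166.0], 0.62, [0.593, 0.257])]
tray_blue scene [([359.0, 256.0], 0.61, [0.592, 0.248])]
amber_vial_mid top [([325.0, 135.0], 0.71, [0.657, -0.13])]
amber_vial_mid scene [([180.0, 232.0], 0.55, [0.648, -0.131])]
white_vial_mid top [([207.0, 147.0], 0.47, [0.629, 0.131])]
white_vial_mid scene [([298.0, 250.0], 0.71, [0.636, 0.127])]
top [0.406425   0.01504247 0.92750459]
scene [1.1818335  0.21680259 0.56870561]
[ 9.92084426e-01  1.25572657e-01  1.33347512e-06 -1.17889950e-06] 1.1
```

View pics/top0.png

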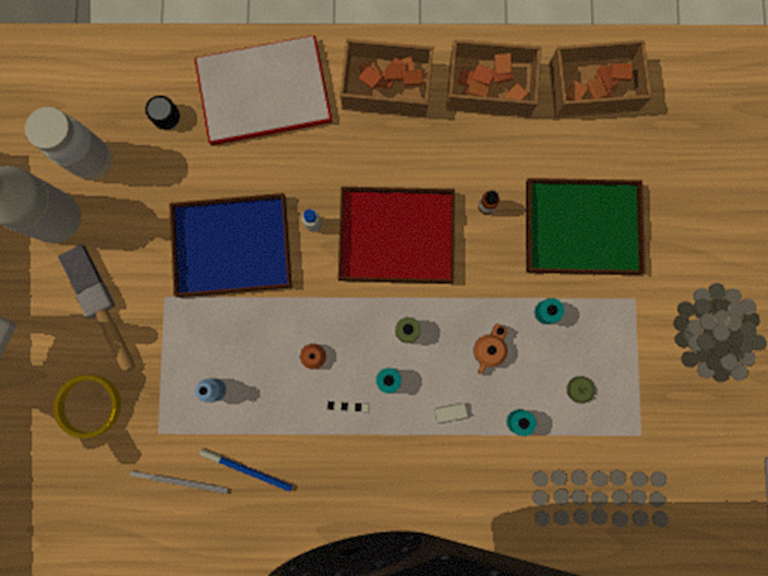

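View pics/scene0.png

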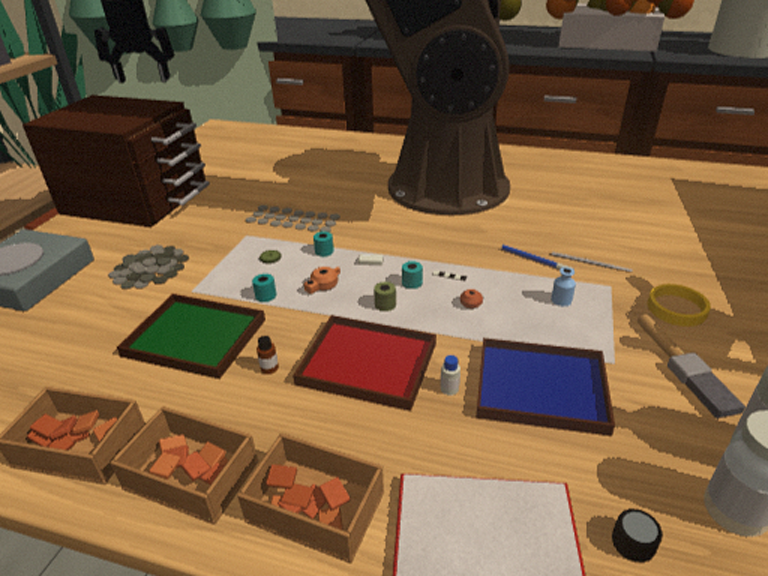

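The pictures show the flask at (209,390) in the 1.5x top view. Whorl is at (313,356), lamp at (490,350) with its nozzle up-right, and coin at (581,390). There are four inkwell shapes: (408,330) olive, and (550,311), (389,380) and (522,422) turquoise. Only the olive one fits "bronze, olive-green". I'll confirm it in a crop and refine the measurements.

Run:
```python
from h import *
from scipy.optimize import least_squares
prof=dict(flask_mid=[(17,0),(17,38),(7.5,42),(12,60)],coin_mid=[(20,0),(20,7)],inkwell_mid=[(18,0),(18,36)],whorl_mid=[(12,0),(19,8),(19,16),(12,24)],amber_vial_mid=[(13,0),(13,40)],white_vial_mid=[(13,0),(13,40)])
g=dict(flask_mid=(.375,.27),coin_mid=(.39,-.257),inkwell_mid=(.475,-.02),whorl_mid=(.435,.124))
a=np.linspace(0,2*np.pi,72)
def bb(cam,n,xy):
    c=camera_info(cam);K=np.array(c["camera_matrix"])
    P=np.array([[xy[0]+r*np.cos(t)/1e3,xy[1]+r*np.sin(t)/1e3,z/1e3] for r,z in prof[n] for t in a])
    p=(K@(np.array(c["R"])@P.T+np.array(c["t"])[:,None]));p=(p[:2]/p[2])
    return np.r_[p.min(1),p.max(1)]
save("top","crop_ink",(200,190,410,300),3.5);read_camera("scene")
for n in g:
    for cams in (["top"],["scene"]):
        cam=cams[0];best=None
        for d in boxes_of(cam,n):
            l,t,w,h=d["box"];b=np.array([l,t,l+w,t+h])
            s=least_squares(lambda x:bb(cam,n,x)-b,g[n],x_scale=.01)
            e=np.hypot(*(s.x-g[n]))
            if best is None or e<best[0]: best=(e,s.x,s.fun,d["conf"])
        if best: print(n,cam,np.round(best[1],4),np.round(best[2],1),best[3])
for n in("tray_red","tray_green","tray_blue"):
    for cam in("top","scene"):
        d=masks_of(cam,n)
        if not d: continue
        ys,xs=np.nonzero(d[0]["region"])
        hull=cv2.convexHull(np.c_[xs,ys].astype(np.int32))[:,0]
        W=np.array([ray(cam,p,.02)[:2]*1000 for p in hull],np.float32)
        print(n,cam,d[0]["conf"],cv2.minAreaRect(W))
d=masks_of("top","lamp_mid")[0]["region"]
ys,xs=np.nonzero(d);W=np.array([ray("top",p,.014)[:2]*1000 for p in zip(xs,ys)],np.float32)
print("lamp",W.mean(0),cv2.minAreaRect(W),cv2.fitEllipse(cv2.convexHull(W)))
v=np.linalg.eigh(np.cov(W.T))[1][:,1];v*=np.sign(v[0]);print(np.degrees(np.arctan2(v[1],v[0])))
```

```text
flask_mid top [0.3826 0.2719] [-1.1 -1.7  1.1  1.6] 0.82
flask_mid scene [0.3864 0.2687] [-2.5 -1.4  2.4  1.2] 0.61
coin_mid top [ 0.3854 -0.2647] [ 0.8  0.2 -0.8 -0.2] 0.61
coin_mid scene [0.6005 0.2601] [ 35.7  26.2 -35.1 -21.9] 0.24
inkwell_mid top [ 0.4729 -0.0085] [ 1.2 -1.6 -1.1  1.6] 0.48
inkwell_mid scene [ 0.4775 -0.007 ] [-0.6 -0.3  0.6  0.2] 0.71
whorl_mid top [0.43   0.1249] [ 1.   0.8 -1.  -0.8] 0.46
whorl_mid scene [0.4419 0.1299] [-1.4 -1.5  1.4  1.4] 0.59
tray_red top 0.82 ((612.548583984375, 5.456077575683594), (169.45956420898438, 142.72767639160156), 88.60467529296875)
tray_red scene 0.61 ((624.0972900390625, 7.282707214355469), (177.52828979492188, 159.18199157714844), 88.8125991821289)
tray_green top 0.6 ((626.0316162109375, -271.96124267578125), (173.54640197753906, 143.22740173339844), 88.99443054199219)
tray_blue top 0.55 ((595.17822265625, 251.0032501220703), (145.5159454345703, 174.70034790039062), 5.144733905792236)
tray_blue scene 0.93 ((607.14111328125, 252.3839874267578), (157.45553588867188, 169.4759979248047), 5.253373146057129)
lamp [ 445.68683 -131.8207 ] ((447.0578918457031, -132.7180938720703), (57.132041931152344, 55.45414352416992), 17.84052085876465) ((445.343994140625, -131.33885192871094), (46.26902389526367, 72.98516082763672), 64.7024917602539)
-27.015260436448674
```

View pics/crop_ink.png

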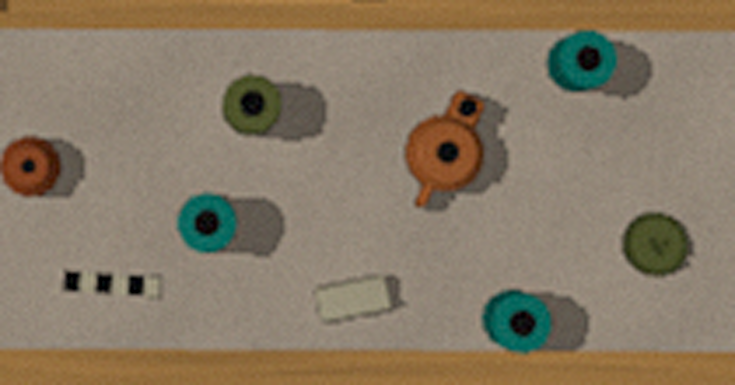

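The crop confirms the olive inkwell at raw (272,219), and the neighbours in that shape are turquoise. The lamp's nozzle points up-right, so its yaw is about -26°. Next I go round to the flask.

step_arm(plan=[[3.75,2.5,0,1.26],[3.75,2.5,0,1.26],[3.75,2.5,0,1.26],[3.75,2.5,0,1.26],[3.75,2.5,0,1.26]], grip=6.5)

```text
time: 2.45
position: [0.3508, -0.5034, 0.2534]
ee_rot: [0.897, 0.442, 0.0, 0.0]
force: [0.6, -0.0, 0.2]
finger_gap: 0.065
grip_force: 0.0
```

step_arm(plan=[[3.75,2.5,0,1.26],[3.75,2.5,0,1.26],[3.75,2.5,0,1.26],[3.75,2.5,0,1.26],[0,4.6,0,1.26]])

```text
time: 2.95
position: [0.5036, -0.3587, 0.2531]
ee_rot: [0.705, 0.709, 0.0, 0.002]
force: [-0.1, 0.2, 0.9]
finger_gap: 0.0651
grip_force: 0.0
```

step_arm(plan=[[0,4.6,0,0],[0,4.6,0,0],[0,4.6,0,0],[0,4.6,0,0],[0,4.6,0,0]])

```text
time: 3.45
position: [0.4992, -0.1268, 0.2535]
ee_rot: [0.707, 0.707, 0.0, 0.0]
force: [1.1, -0.5, -0.5]
finger_gap: 0.0652
grip_force: 0.0
```

step_arm(plan=[[-1,4.6,0,0],[-1,4.6,0,0],[-1,4.6,0,0],[-1,4.6,0,0],[-1,4.6,0,0]])

```text
time: 3.95
position: [0.4488, 0.1032, 0.2536]
ee_rot: [0.707, 0.707, 0.0, 0.0]
force: [1.1, 0.0, 0.3]
finger_gap: 0.0651
grip_force: 0.0
```

step_arm(plan=[[-1.65,4.2,-2,0],[-1.65,4.2,-2,0],[-1.65,4.2,-2,0],[-1.65,4.2,-2,0],[0,0,0,0]])

```text
time: 4.45
position: [0.3807, 0.2729, 0.1714]
ee_rot: [0.705, 0.709, -0.001, -0.001]
force: [0.1, 0.5, 0.4]
finger_gap: 0.0647
grip_force: 0.0
```

step_arm(plan=[[0,0,-4,0],[0,0,-3.9,0],[0,0,-3,0],[0,0,-2,0],[0,0,0,0]])

```text
time: 4.95
position: [0.3825, 0.2686, 0.0424]
ee_rot: [0.707, 0.707, -0.002, -0.0]
force: [0.6, 0.4, 0.4]
finger_gap: 0.065
grip_force: 0.0
```

Run:
```python
from h import *
s=read_state();print(s["position"],s["force"])
save("scene","s1",(300,120,460,240),5)
```

```text
[0.38253625 0.2685702  0.04243454] [0.57772689 0.39834456 0.41725753]
```

View pics/s1.png

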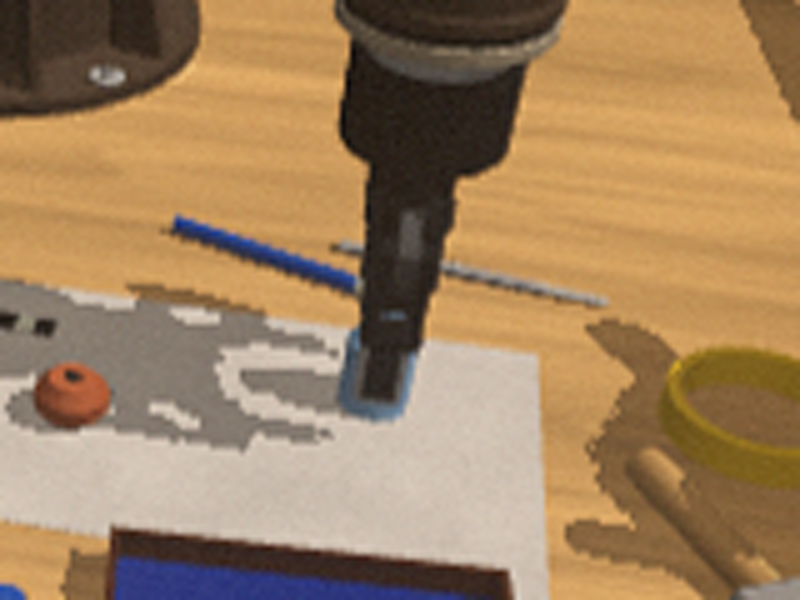

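The flask is centred behind the front finger, and the tool is still about 18 mm too high. I'll lower it and close.

step_arm(plan=[[0,0,-1,0],[0,0,-0.8,0],[0,0,0,0]])

```text
time: 5.3
position: [0.3835, 0.2695, 0.026]
ee_rot: [0.707, 0.707, 0.0, -0.0]
force: [-1.0, 0.0, -0.2]
finger_gap: 0.0649
grip_force: 0.0
```

step_arm(plan=[[0,0,0,0],[0,0,0,0],[0,0,0,0],[0,0,0,0],[0,0,0,0]], grip=0)

```text
time: 5.8
position: [0.3837, 0.2697, 0.0269]
ee_rot: [0.707, 0.707, 0.0, 0.0]
force: [-1.7, -0.0, 9.0]
finger_gap: 0.0327
grip_force: 58.7
```

step_arm(plan=[[0,0,0,0],[0,0,0,0],[0,0,0,0]])

```text
time: 6.1
position: [0.3836, 0.2696, 0.0269]
ee_rot: [0.707, 0.707, 0.0, 0.0]
force: [-1.4, -0.9, 8.9]
finger_gap: 0.0325
grip_force: 58.7
```

step_arm(plan=[[0,0,1,0],[0,0,2,0],[0,0,3,0],[0,0,2,0],[0,0,0,0]])

```text
time: 6.6
position: [0.3847, 0.2703, 0.1092]
ee_rot: [0.707, 0.707, 0.002, 0.001]
force: [-0.1, -0.5, -1.3]
finger_gap: 0.0325
grip_force: 59.6
```

step_arm(plan=[[2.5,-0.2,0,0],[4,-0.4,0,0],[4.5,-0.4,0,0],[4.5,-0.4,0,0],[4,-0.4,0,0]])

```text
time: 7.1
position: [0.5803, 0.251, 0.1059]
ee_rot: [0.707, 0.707, -0.0, -0.0]
force: [-0.7, 0.7, -0.9]
finger_gap: 0.0323
grip_force: 59.6
```

step_arm(plan=[[1.8,0,0,0],[0,0,0,0]])

```text
time: 7.3
position: [0.5988, 0.251, 0.1056]
ee_rot: [0.707, 0.707, 0.0, 0.0]
force: [0.2, 0.1, -0.2]
finger_gap: 0.0324
grip_force: 59.7
```

step_arm(plan=[[0,0,-2.5,0],[0,0,-2.5,0],[0,0,-1.5,0],[0,0,-0.6,0],[0,0,0,0]])

```text
time: 7.8
position: [0.5957, 0.2514, 0.0347]
ee_rot: [0.707, 0.707, -0.001, -0.0]
force: [-0.1, -0.4, -0.2]
finger_gap: 0.0326
grip_force: 59.7
```

step_arm(plan=[[0,0,0,0],[0,0,0,0]])

```text
time: 8.0
position: [0.597, 0.2518, 0.0363]
ee_rot: [0.707, 0.707, 0.001, 0.0]
force: [-0.3, 0.6, -0.4]
finger_gap: 0.032
grip_force: 59.7
```

step_arm(plan=[[0,0,-0.15,0],[0,0,-0.1,0],[0,0,0,0],[0,0,0,0]])

```text
time: 8.4
position: [0.5966, 0.2516, 0.033]
ee_rot: [0.707, 0.707, 0.0, 0.0]
force: [0.1, -0.2, 1.7]
finger_gap: 0.0326
grip_force: 59.9
```

step_arm(plan=[[0,0,0,0],[0,0,0,0],[0,0,0,0],[0,0,0,0]], grip=6)

```text
time: 8.8
position: [0.5964, 0.2515, 0.0328]
ee_rot: [0.707, 0.707, -0.0, -0.0]
force: [-0.7, -0.2, -0.6]
finger_gap: 0.0601
grip_force: 0.0
```

step_arm(plan=[[0,0,2,0],[0,0,3,0],[0,0,3.5,0],[0,0,3.5,0],[0,0,0,0]])

```text
time: 9.3
position: [0.5989, 0.2524, 0.1576]
ee_rot: [0.707, 0.707, 0.003, 0.001]
force: [0.9, 0.6, 0.1]
finger_gap: 0.0599
grip_force: 0.0
```

Run:
```python
from h import *
save("scene","s2",(60,130,460,330),2)
s=read_state();print(s["position"],s["time"])
```

```text
[0.59785037 0.2520188  0.15532273] 9.35
```

View pics/s2.png

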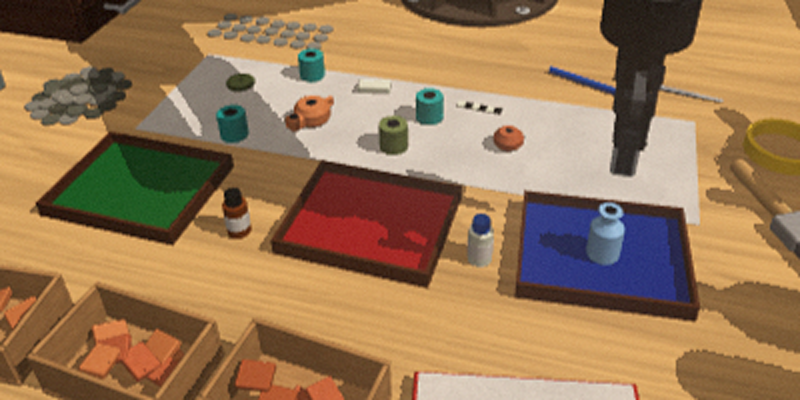

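The flask stands in the blue tray at crop pixel (605,238). The whorl is next.

step_arm(plan=[[-3.3,-2.5,0,0],[-3.3,-2.5,0,0],[-3.3,-2.5,0,0],[-3.3,-2.5,0,0],[-3.1,-2.5,0,0]])

```text
time: 9.85
position: [0.4312, 0.1255, 0.1519]
ee_rot: [0.707, 0.707, -0.001, -0.0]
force: [-0.0, -1.0, -0.0]
finger_gap: 0.0599
grip_force: 0.0
```

step_arm(plan=[[0,0,-3.5,0],[0,0,-3.5,0],[0,0,-2,0],[0,0,0,0],[0,0,0,0]])

```text
time: 10.35
position: [0.4329, 0.1264, 0.0625]
ee_rot: [0.707, 0.707, -0.001, -0.001]
force: [-0.1, -0.6, 0.2]
finger_gap: 0.0599
grip_force: 0.0
```

Run:
```python
from h import *
save("scene","s3",(260,150,360,230),6)
s=read_state();print(s["position"],s["time"])
```

```text
[0.43347729 0.1265597  0.06313525] 10.4
```

View pics/s3.png

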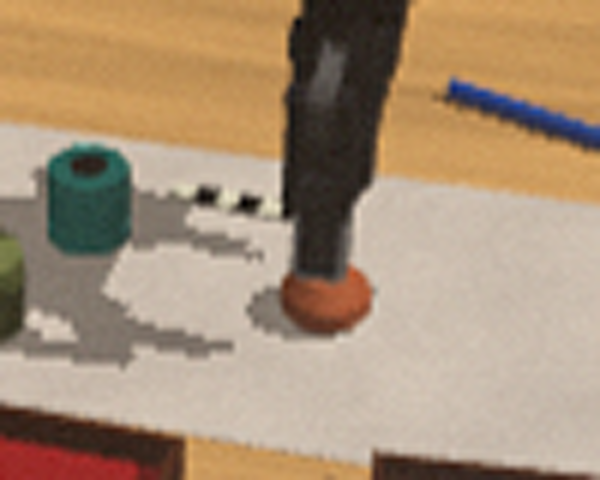

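The whorl at crop (327,298) is under the fingers, within about 2 mm.

step_arm(plan=[[0,0.1,-2,0],[0,0,-1.3,0],[0,0,-0.4,0],[0,0,0,0]])

```text
time: 10.8
position: [0.4337, 0.1276, 0.0263]
ee_rot: [0.707, 0.707, 0.0, 0.0]
force: [0.1, 0.3, -0.9]
finger_gap: 0.0598
grip_force: 0.0
```

step_arm(plan=[[0,0,0,0],[0,0,0,0],[0,0,0,0],[0,0,0,0],[0,0,0,0]], grip=0)

```text
time: 11.3
position: [0.434, 0.1276, 0.027]
ee_rot: [0.707, 0.707, 0.001, 0.0]
force: [-3.1, -0.7, 17.9]
finger_gap: 0.0352
grip_force: 57.9
```

step_arm(plan=[[0,0,1,0],[0,0,2,0],[0,0,3,0],[0,0,2,0],[0,0,0,0]])

```text
time: 11.8
position: [0.435, 0.1279, 0.1087]
ee_rot: [0.707, 0.707, 0.002, 0.001]
force: [-1.1, 0.6, 0.4]
finger_gap: 0.0345
grip_force: 60.3
```

step_arm(plan=[[3.2,-1.4,0,0],[4.1,-1.9,0,0],[4.1,-1.9,0,0],[4,-1.8,0,0],[2.7,-1.2,0,0]])

```text
time: 12.3
position: [0.617, 0.044, 0.1057]
ee_rot: [0.707, 0.707, 0.0, 0.0]
force: [-0.4, 1.1, -0.9]
finger_gap: 0.0344
grip_force: 60.3
```

step_arm(plan=[[0,0,0,0],[0,0,-2.5,0],[0,0,-2.5,0],[0,0,-1.5,0],[0,0,-0.3,0]])

```text
time: 12.8
position: [0.6128, 0.0456, 0.036]
ee_rot: [0.707, 0.707, -0.001, -0.001]
force: [-0.0, 0.2, -0.2]
finger_gap: 0.0349
grip_force: 60.3
```

step_arm(plan=[[0,0,0,0],[0,0,0,0]])

```text
time: 13.0
position: [0.6149, 0.0456, 0.0386]
ee_rot: [0.707, 0.707, 0.0, 0.0]
force: [-0.0, -0.4, 0.2]
finger_gap: 0.0347
grip_force: 60.3
```

step_arm(plan=[[0,0,-0.3,0],[0,0,-0.2,0],[0,0,0,0],[0,0,0,0]])

```text
time: 13.4
position: [0.6149, 0.0456, 0.0332]
ee_rot: [0.707, 0.707, 0.0, 0.0]
force: [2.2, 0.5, 3.3]
finger_gap: 0.0345
grip_force: 60.6
```

step_arm(plan=[[0,0,0,0],[0,0,0,0],[0,0,0,0],[0,0,0,0]], grip=6)

```text
time: 13.8
position: [0.6144, 0.0455, 0.0327]
ee_rot: [0.707, 0.707, -0.0, -0.0]
force: [0.1, 0.3, 0.6]
finger_gap: 0.06
grip_force: 0.0
```

step_arm(plan=[[0,0,2,0],[0,0,3,0],[0,0,3.5,0],[0,0,3.5,0],[0,0,0,0]])

```text
time: 14.3
position: [0.6169, 0.0456, 0.1573]
ee_rot: [0.707, 0.707, 0.002, 0.002]
force: [0.8, 0.0, -0.3]
finger_gap: 0.0598
grip_force: 0.0
```

step_arm(plan=[[-3.5,-1.4,0,0],[-3.5,-1.4,0,0],[-3.5,-1.3,0,0],[-3.5,-1.3,0,0],[0,0,-2,0]])

```text
time: 14.8
position: [0.4707, -0.0094, 0.1337]
ee_rot: [0.707, 0.707, -0.0, -0.0]
force: [-0.0, -0.2, -0.3]
finger_gap: 0.0602
grip_force: 0.0
```

step_arm(plan=[[0,0,-3,0],[0,0,-3,0],[0,0,-1,0],[0,0,0,0]])

```text
time: 15.2
position: [0.4735, -0.0084, 0.0617]
ee_rot: [0.707, 0.707, -0.001, -0.001]
force: [0.7, 1.0, 0.8]
finger_gap: 0.06
grip_force: 0.0
```

Run:
```python
from h import *
save("scene","s4",(180,150,340,270),5)
s=read_state();print(s["position"],s["time"])
```

```text
[ 0.47413715 -0.00844304  0.06264454] 15.25
```

View pics/s4.png

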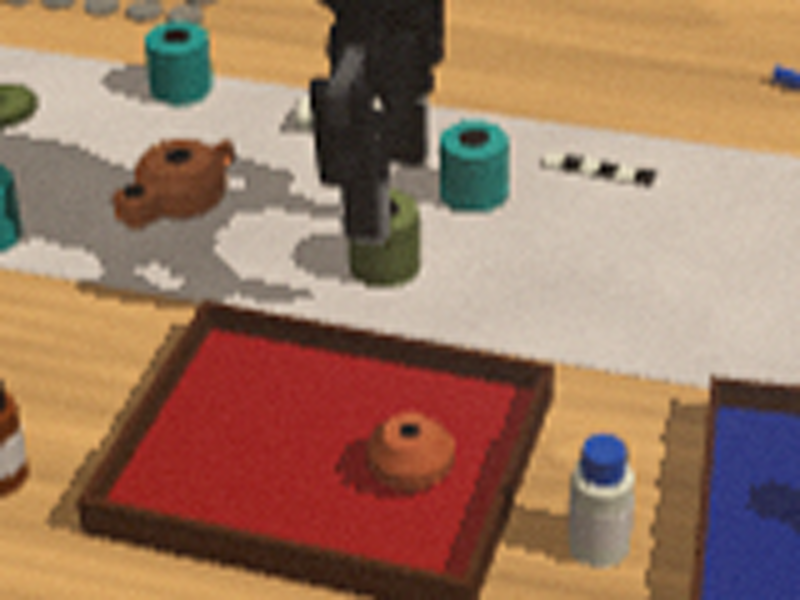

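The whorl sits on the red felt at crop (410,452). The inkwell at (385,240) lies between the fingers, allowing for the oblique view.

step_arm(plan=[[0,0,-2,0],[0,0,-1.3,0],[0,0,-0.3,0],[0,0,0,0]])

```text
time: 15.65
position: [0.4748, -0.0085, 0.0275]
ee_rot: [0.707, 0.707, 0.0, 0.0]
force: [0.5, -0.3, -0.1]
finger_gap: 0.0601
grip_force: 0.0
```

step_arm(plan=[[0,0,0,0],[0,0,0,0],[0,0,0,0],[0,0,0,0],[0,0,0,0]], grip=0)

```text
time: 16.15
position: [0.475, -0.0085, 0.0279]
ee_rot: [0.707, 0.707, 0.0, 0.001]
force: [-2.5, -0.4, 15.2]
finger_gap: 0.0345
grip_force: 58.3
```

step_arm(plan=[[0,0,1,0],[0,0,2.5,0],[0,0,3.5,0],[0,0,3,0],[0,0,0,0]])

```text
time: 16.65
position: [0.4765, -0.0086, 0.1308]
ee_rot: [0.707, 0.707, 0.002, 0.002]
force: [0.2, 0.6, -1.2]
finger_gap: 0.0345
grip_force: 59.9
```

step_arm(plan=[[1.6,-2.4,0,0],[2.2,-3.4,0,0],[2.2,-3.4,0,0],[2.2,-3.4,0,0],[2.2,-3.4,0,0]])

```text
time: 17.15
position: [0.5789, -0.1699, 0.1268]
ee_rot: [0.707, 0.707, -0.0, -0.0]
force: [1.0, 0.0, -1.2]
finger_gap: 0.0344
grip_force: 59.9
```

step_arm(plan=[[2.2,-3.4,0,0],[1.9,-2.8,0,0],[0.9,-1.2,0,0],[0,0,-2,0],[0,0,-3,0]])

```text
time: 17.65
position: [0.6296, -0.2436, 0.0776]
ee_rot: [0.707, 0.707, 0.001, 0.001]
force: [0.0, 0.2, -1.3]
finger_gap: 0.0345
grip_force: 60.0
```

step_arm(plan=[[0,0,-3,0],[0,0,-1,0],[0,0,0,0],[0,0,0,0]])

```text
time: 18.05
position: [0.6289, -0.2426, 0.0376]
ee_rot: [0.707, 0.707, 0.0, 0.0]
force: [-0.5, -0.1, -0.9]
finger_gap: 0.0347
grip_force: 62.0
```

Target is 0.034.

step_arm(plan=[[0,0,-0.2,0],[0,0,-0.15,0],[0,0,0,0],[0,0,0,0]])

```text
time: 18.45
position: [0.6286, -0.2425, 0.0337]
ee_rot: [0.707, 0.707, 0.0, 0.0]
force: [-0.1, -0.5, -1.1]
finger_gap: 0.0344
grip_force: 62.0
```

step_arm(plan=[[0,0,0,0],[0,0,0,0],[0,0,0,0],[0,0,0,0]], grip=6)

```text
time: 18.85
position: [0.6285, -0.2425, 0.0333]
ee_rot: [0.707, 0.707, -0.0, 0.0]
force: [-1.0, -0.4, 0.4]
finger_gap: 0.0598
grip_force: 0.0
```

step_arm(plan=[[0,0,2,0],[0,0,3,0],[0,0,3.5,0],[0,0,3.5,0],[0,0,0,0]])

```text
time: 19.35
position: [0.6309, -0.2435, 0.1583]
ee_rot: [0.707, 0.707, 0.001, 0.003]
force: [0.2, -0.2, -0.1]
finger_gap: 0.0599
grip_force: 0.0
```

step_arm(plan=[[-4.2,-0.4,0,0],[-4.2,-0.4,0,0],[-4.2,-0.4,0,0],[-4.2,-0.4,0,0],[-4.2,-0.3,0,0]])

```text
time: 19.85
position: [0.4167, -0.2613, 0.153]
ee_rot: [0.707, 0.707, -0.0, -0.0]
force: [-0.4, -0.7, 0.1]
finger_gap: 0.0603
grip_force: 0.0
```

step_arm(plan=[[-3.2,-0.1,0,0],[0,0,-3.5,0],[0,0,-3.5,0],[0,0,-2.5,0],[0,0,0,0]])

```text
time: 20.35
position: [0.3849, -0.2614, 0.0558]
ee_rot: [0.707, 0.707, -0.0, -0.002]
force: [1.0, -0.3, 0.4]
finger_gap: 0.0601
grip_force: 0.0
```

Run:
```python
from h import *
import time
s=read_state()
save("scene","s5",(60,130,260,280),4)
print(s["position"],s["time"])
```

```text
[ 0.38488153 -0.26140508  0.05583232] 20.35
```

View pics/s5.png

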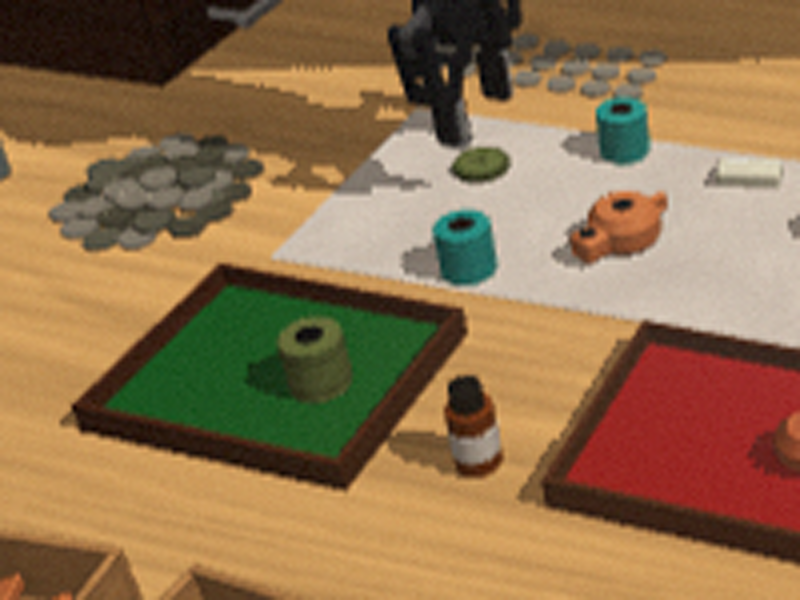

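The inkwell stands on the green felt at (315,360) and the coin lies at (480,163) under the fingers. I'll go down gently.

step_arm(plan=[[0,0,-1.5,0],[0,0,-1.3,0],[0,0,-0.4,0],[0,0,0,0],[0,0,0,0]], grip=5.5)

```text
time: 20.9
position: [0.3869, -0.2628, 0.0272]
ee_rot: [0.707, 0.707, 0.0, 0.001]
force: [0.3, 0.1, 0.2]
finger_gap: 0.0548
grip_force: 0.0
```

step_arm(plan=[[0,0,-0.2,0],[0,0,-0.1,0],[0,0,0,0],[0,0,0,0]])

```text
time: 21.3
position: [0.3865, -0.2625, 0.0234]
ee_rot: [0.707, 0.707, 0.0, 0.0]
force: [1.1, -0.2, -0.4]
finger_gap: 0.0549
grip_force: 0.0
```

step_arm(plan=[[0,0,0,0],[0,0,0,0],[0,0,0,0],[0,0,0,0],[0,0,0,0]], grip=0)

```text
time: 21.8
position: [0.3865, -0.2625, 0.0238]
ee_rot: [0.707, 0.707, 0.0, 0.0]
force: [-2.0, 1.0, 15.3]
finger_gap: 0.0361
grip_force: 58.2
```

step_arm(plan=[[0,0,1,0],[0,0,2.5,0],[0,0,3.5,0],[0,0,2,0],[0,0,0,0]])

```text
time: 22.3
position: [0.3876, -0.2634, 0.116]
ee_rot: [0.707, 0.707, 0.0, 0.002]
force: [0.1, 0.9, -1.0]
finger_gap: 0.0361
grip_force: 60.1
```

step_arm(plan=[[3,-0.6,0,0],[4,-0.9,0,0],[4.5,-1,0,0],[4.5,-1,0,0],[4.5,-0.9,0,0]])

```text
time: 22.8
position: [0.5927, -0.3065, 0.1124]
ee_rot: [0.707, 0.707, -0.0, -0.001]
force: [0.8, -0.9, -0.7]
finger_gap: 0.036
grip_force: 60.2
```

step_arm(plan=[[3.5,-0.7,0,0],[0,0,-2,0],[0,0,-3,0],[0,0,-2.3,0],[0,0,0,0]])

```text
time: 23.3
position: [0.6239, -0.312, 0.036]
ee_rot: [0.707, 0.707, -0.001, -0.003]
force: [-0.9, -0.4, -0.9]
finger_gap: 0.036
grip_force: 60.3
```

step_arm(plan=[[0,0,0,0],[0,0,0,0]])

```text
time: 23.5
position: [0.627, -0.3139, 0.0414]
ee_rot: [0.707, 0.707, 0.0, 0.001]
force: [0.1, -0.2, -0.6]
finger_gap: 0.036
grip_force: 60.3
```

step_arm(plan=[[0,0,-0.6,0],[0,0,-0.4,0],[0,0,-0.1,0],[0,0,0,0],[0,0,0,0]])

```text
time: 24.0
position: [0.6266, -0.3137, 0.03]
ee_rot: [0.707, 0.707, 0.0, 0.0]
force: [-1.9, 0.2, 7.3]
finger_gap: 0.0361
grip_force: 61.3
```

step_arm(plan=[[0,0,0,0],[0,0,0,0]])

```text
time: 24.2
position: [0.6267, -0.3136, 0.0299]
ee_rot: [0.707, 0.707, 0.0, 0.0]
force: [-1.4, 0.7, 6.5]
finger_gap: 0.0362
grip_force: 61.2
```

step_arm(plan=[[0,0,0,0],[0,0,0,0],[0,0,0,0]], grip=6)

```text
time: 24.5
position: [0.6265, -0.3135, 0.0293]
ee_rot: [0.707, 0.707, 0.0, 0.0]
force: [-0.7, -0.2, -0.4]
finger_gap: 0.0601
grip_force: 0.0
```

step_arm(plan=[[0,0,2,0],[0,0,3,0],[0,0,3.5,0],[0,0,3.5,0],[0,0,0,0]])

```text
time: 25.0
position: [0.6289, -0.3148, 0.1545]
ee_rot: [0.707, 0.707, 0.001, 0.004]
force: [0.4, -0.2, 0.7]
finger_gap: 0.0601
grip_force: 0.0
```

step_arm(plan=[[-2.3,2.3,0,1.33],[-2.3,2.3,0,1.33],[-2.3,2.3,0,1.33],[-2.3,2.3,0,1.33],[-2.3,2.3,0,1.33]], grip=7.5)

```text
time: 25.5
position: [0.5102, -0.1976, 0.1489]
ee_rot: [0.421, 0.907, 0.0, -0.0]
force: [0.3, 0.7, -0.1]
finger_gap: 0.0751
grip_force: 0.0
```

step_arm(plan=[[-2.3,2.3,0,1.33],[-2.3,2.3,0,1.33],[-2.3,2.2,0,1.33],[0,0,-3,0],[0,0,-3,0]])

```text
time: 26.0
position: [0.4426, -0.1301, 0.0894]
ee_rot: [0.225, 0.974, -0.0, 0.001]
force: [-0.1, -0.2, -0.7]
finger_gap: 0.0746
grip_force: 0.0
```

Run:
```python
from h import *
s=read_state();print(s["position"],s["ee_rot"],s["time"])
save("scene","s6",(60,130,260,280),4)
```

```text
[ 0.44264081 -0.13011302  0.08935176] [ 2.25489196e-01  9.74244791e-01 -1.62932690e-04  1.29730680e-03] 26.0
```

View pics/s6.png

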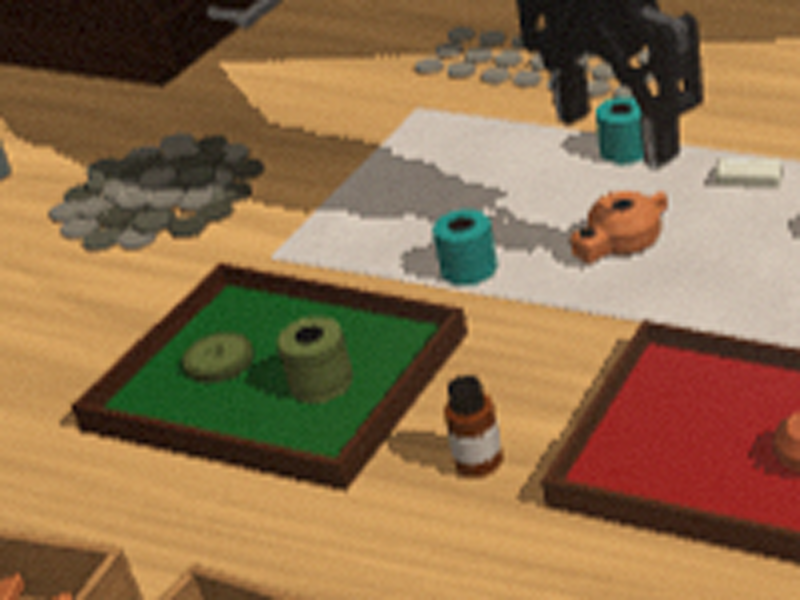

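The coin (217,356) and inkwell (315,360) are in the green tray, and the lamp is at (625,222) under the open fingers.

step_arm(plan=[[0,0,-2.5,0],[0,0,-2,0],[0,0,-1.2,0],[0,0,-0.5,0],[0,0,0,0]])

```text
time: 26.55
position: [0.4423, -0.1305, 0.0272]
ee_rot: [0.226, 0.974, 0.0, -0.0]
force: [1.3, 0.0, 0.4]
finger_gap: 0.075
grip_force: 0.0
```

step_arm(plan=[[0,0,0,0],[0,0,-0.2,0],[0,0,0,0]])

```text
time: 26.85
position: [0.4428, -0.1306, 0.0257]
ee_rot: [0.226, 0.974, -0.0, 0.0]
force: [0.1, -0.1, -0.1]
finger_gap: 0.0749
grip_force: 0.0
```

step_arm(plan=[[0,0,0,0],[0,0,0,0],[0,0,0,0],[0,0,0,0],[0,0,0,0]], grip=0)

```text
time: 27.35
position: [0.4426, -0.1305, 0.0259]
ee_rot: [0.226, 0.974, -0.0, 0.0]
force: [-1.6, 2.2, 18.0]
finger_gap: 0.0454
grip_force: 58.4
```

step_arm(plan=[[0,0,1,0],[0,0,2.5,0],[0,0,3.5,0],[0,0,2,0],[0,0,0,0]])

```text
time: 27.85
position: [0.4438, -0.131, 0.1179]
ee_rot: [0.226, 0.974, -0.0, 0.002]
force: [-0.8, 0.0, -1.0]
finger_gap: 0.0451
grip_force: 62.2
```

step_arm(plan=[[2.15,1.3,0,-1.33],[2.15,1.3,0,-1.33],[2.15,1.3,0,-1.33],[2.15,1.3,0,-1.33],[2.15,1.3,0,-1.33]])

```text
time: 28.35
position: [0.5502, -0.0648, 0.1144]
ee_rot: [0.547, 0.837, -0.0, -0.001]
force: [0.9, -0.6, -0.3]
finger_gap: 0.0453
grip_force: 62.2
```

step_arm(plan=[[2.15,1.3,0,-1.33],[2.15,1.3,0,-1.33],[2.15,1.3,0,-1.33],[0,0,0,0],[0,0,0,0]])

```text
time: 28.85
position: [0.6138, -0.0262, 0.1142]
ee_rot: [0.706, 0.708, -0.001, -0.001]
force: [-0.7, 0.6, -2.0]
finger_gap: 0.045
grip_force: 62.2
```

step_arm(plan=[[0,0,-2,0],[0,0,-2.5,0],[0,0,-2,0],[0,0,0,0],[0,0,0,0]])

```text
time: 29.35
position: [0.6136, -0.0269, 0.0502]
ee_rot: [0.707, 0.708, -0.0, -0.001]
force: [-0.7, -0.0, 0.2]
finger_gap: 0.0455
grip_force: 62.2
```

Target is 0.032.

step_arm(plan=[[0,0,-1,0],[0,0,-0.5,0],[0,0,-0.3,0],[0,0,0,0],[0,0,0,0]])

```text
time: 29.85
position: [0.6146, -0.0265, 0.0324]
ee_rot: [0.707, 0.707, 0.0, 0.0]
force: [1.1, -0.8, -2.0]
finger_gap: 0.0456
grip_force: 62.3
```

step_arm(plan=[[0,0,0,0],[0,0,0,0]])

```text
time: 30.05
position: [0.6145, -0.0265, 0.0324]
ee_rot: [0.707, 0.707, 0.0, 0.0]
force: [0.5, -0.0, -1.3]
finger_gap: 0.0452
grip_force: 62.3
```

step_arm(plan=[[0,0,-0.1,0],[0,0,0,0]])

```text
time: 30.25
position: [0.6146, -0.0265, 0.032]
ee_rot: [0.707, 0.707, 0.0, 0.0]
force: [-3.7, 0.1, 13.4]
finger_gap: 0.0454
grip_force: 63.5
```

step_arm(plan=[[0,0,0,0],[0,0,0,0],[0,0,0,0],[0,0,0,0]], grip=6.8)

```text
time: 30.65
position: [0.6144, -0.0265, 0.0312]
ee_rot: [0.707, 0.707, -0.0, -0.0]
force: [0.2, -0.8, -0.6]
finger_gap: 0.0679
grip_force: 0.0
```

step_arm(plan=[[0,0,2,0],[0,0,3,0],[0,0,3.5,0],[0,0,3.5,0],[0,0,3,0]])

```text
time: 31.15
position: [0.6146, -0.0265, 0.1831]
ee_rot: [0.707, 0.707, 0.0, 0.0]
force: [0.2, -0.2, -0.9]
finger_gap: 0.0682
grip_force: 0.0
```

step_arm(plan=[[-3,0,2,0],[-4,0,2,0],[-4,0,1,0],[0,0,0,0],[0,0,0,0]])

```text
time: 31.65
position: [0.5044, -0.0265, 0.232]
ee_rot: [0.707, 0.707, 0.0, 0.001]
force: [1.2, 0.9, 0.6]
finger_gap: 0.0686
grip_force: 0.0
```

Run:
```python
from h import *
save("scene","s7",(60,130,460,330),2)
save("top","t7",(90,90,450,220),2.2)
s=read_state();print(s["position"],s["time"])
```

```text
[ 0.50535055 -0.02656575  0.23131646] 31.75
```

View pics/s7.png

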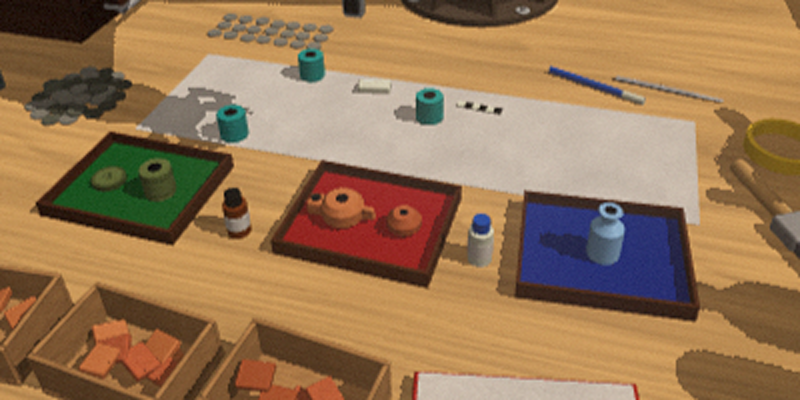

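View pics/t7.png

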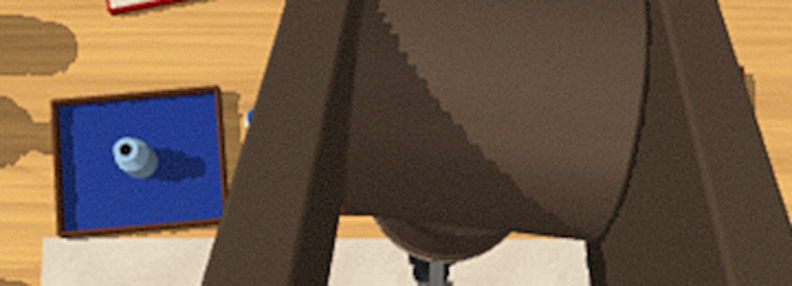

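All five finds lie on their felts: coin (107,178), inkwell (157,180), lamp (342,208), whorl (404,221) and flask (605,238). Both bottles are upright and the arm is clear, so I'm handing in.

```bash
python3 -c "
from bench import *
print(job_done())"
```

```text
the job is handed in; nothing more can be done
None
```

I handed the job in at about 32 s with no verdict returned; in the last scene picture the flask is in the blue tray, coin and inkwell in the green, lamp and whorl in the red, all upright or flat on the felt, and both bottles are standing.

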